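# Rest the hand scanner and the otoscope handle on the sloped charger

## Task

Put the hand scanner, then the otoscope handle, on the sloped charging rest: the scanner along the blue stripe with its plain handle end down, the otoscope handle along the brown stripe with its red cap down, each lying flat and straight with its lower end resting against the ledge. Do not drop them: while still holding it, lay each one flat on the slope. The rubber face grips and the ledge is clamped at a different height each time, so feel gently for the ledge, do not press hard, and leave the other things where they are.

Things in the scene. Friction and masses are not known exactly. Their poses are not given: they have to be found in the camera images.
- board: Sloped board of the charging rest, fixed: black rubber face in a white rim, 240 mm long up the slope, 200 mm wide, rising away from the robot at 24 degrees. Origin: centre of its flat face, 85 mm above the table. x points up the slope, y across it to its left seen from the robot, z out of the face. The rubber grips: a thing let go on it stays put and does not slide down by itself
- scanner_lane (a point): Middle of the blue stripe on the board's face (flush, 64 mm wide, runs up the slope), the scanner's place: 42 mm to the left of the board's centre (board y = +0.042). Axes as the board's
- otoscope_lane (a point): Middle of the brown stripe on the board's face (flush, 40 mm wide, runs up the slope), the otoscope handle's place: 46 mm to the right of the board's centre (board y = -0.046). Axes as the board's
- ledge_zone (a point): Middle of the zone, at board x = -0.090, where the ledge is clamped. The ledge is a rigid aluminium bar across the board, 196 mm wide, 22 mm high above the face, 10 mm thick, a black knob at each end. Its upslope face is at a different place each time, from 15 mm below to 15 mm above this point (board x -0.105 to -0.075): not reported, to be seen or felt. It does not give
- scanner_center (a point): Centre of the black hand scanner: a bar 191 mm long, 50 mm wide over upright sides (54 at the thin grey window), 35 mm high at the middle (42 near the window, 20 at the handle end), 0.1 to 0.2 kg. The point is 21 mm above its flat underside; grip here across the width. x points along it to its plain handle end (the foot), away from the window; z up out of its top
- scanner_foot (a point): Tip of the scanner's plain handle end (opposite the grey window), at the level of its flat underside, 95.5 mm from the scanner's centre along x
- otoscope_center (a point): Centre of the otoscope handle: a round white and black tube 168 mm long, 25 mm across, red cap at one end, narrower black tip at the other, 0.11 to 0.25 kg; a narrow flat on its underside keeps it from rolling. The point is on the tube's axis, 13 mm above the underside; grip here across the tube. y points along it, away from the red cap; z up while it lies on the table
- otoscope_foot (a point): Middle of the red-cap end of the otoscope handle, at the level of its underside, 84 mm from its centre along -y
- scanner: The hand scanner: origin on its underside, straight below scanner_center, with the same axes
- otoscope: The otoscope handle: origin on its underside, straight below otoscope_center, with the same axes
- scope_head: Bystander: black instrument head, 27 x 96 x 28 mm, lying near the front edge; origin at its underside
- lens_ring: Bystander: white ring-mounted lens, 50 x 42 x 8 mm, lying near the front edge; origin at its underside

How it is judged:
By the outcome, as a careful person would: the job done as asked, in the order asked, and still so for the second after the job is handed in, with the robot touching nothing.
It also fails if it takes over 72 s, if anything falls off the work surface, if the arm or the gripper's body presses on something with over 40 N, if the wrist force passes 120 N, or if a joint passes its speed limit or range.

## Robot

A 6-joint arm with a two-finger parallel gripper is mounted at the origin on a cart in front of the work surface, level with it; the furniture and walls round the work are solid. World frame = base frame: x ahead of the robot, y to its left, z up, the work surface at z = 0. Lengths are in m, angles in rad, forces in N, time in s.
With the tool pointing down it reaches from about 0.25 to 0.725 m from the base axis. Payload 4 kg.
Tool frame: the origin (TCP) lies on the centre line of the jaws, within the pads' length; the fingertips stand tip_reach ahead of it and the grasp point (between the pads) lies 5 mm behind it (tip_reach is the distance from the TCP to the fingertips, in m); z points along the fingers, y is the direction in which the jaws open and shut (so a half turn about z gives the same grasp; the last joint's range is limited). The gripper opens to 85 mm and grips with 20 to 120 N. Pads are 22 mm wide; open, the fingers measure 114 mm over their backs; the gripper's body (76 mm by 85 mm) begins 54 mm behind the grasp point. The pads swing forward as they close: fully open they stand 13 mm farther back than shut.
Start: joints at [-1.24, 0.241, 0.005, 1.335, 0, 1.571], TCP at [0.162, -0.473, 0.245] pointing down, gripper open.
Joint ranges: [-2.72, 2.72], [-1.05, 1.87], [-1.09, 1.28], [-1.99, 2.15], [-1.42, 1.44], [-3.14, 3.14]. Speed limits (rad/s): [2.79, 2.79, 3.14, 3.14, 3.14, 3.14].

## Interface

Orientations are given as a unit quaternion [x, y, z, w].
In Python, from workcell import * gives the robot as it stands.
- The arm moves only by the tool arm_command, never from a script. Its arguments are lists of equal length, an entry for each row: "translation": the shift along the tool's x, y, z in cm, a list of three; "turn": the turn about the tool's z in rad; "hand": the closure, from 0 (fully open) to 1 (shut). In form: {"translation": [[x, y, z], ...], "turn": [turn, ...], "hand": [hand, ...]}. A call has 1 to 5 rows; each row is the pose to reach, as a shift and turn from the pose commanded when the call began, along the tool's axes at that moment; what a row does not reach only later rows make up. A row lasts 1/12 s, in which the tool goes at most 41.7 mm and 7.16 degrees, less where a joint would pass 70% of its speed; a pose out of reach is approached as far as the arm can. A call with a gripper value outside its range is refused whole. The fingers move at their own pace and stop on an object; the grip force is fixed at half the most. Time passes only in rows, so rows that repeat a pose let the fingers close. It gives the time, the measured TCP pose, the force and the opening at its end, in the units of the state.
- get_obs(): the state, without advancing time (a new reading comes with each control period).
- camera(name): name is "scene" or "top" or "wrist"; returns (picture, depth): 400x640x3 uint8, red, green, blue; 400x640 float32, m along the optical axis (not along the pixel's ray), 0 where there is no reading.
- camera_info(name): a dict with "mtx" (3x3 intrinsics, pixels), "dist_coeffs" ([k1, k2, p1, p2, k3] as OpenCV has them; the pictures are not rectified), "world_to_cam" (4x4, takes a point from world to camera coordinates). Camera axes: x right, y down, z forward; pixel columns grow to the right and rows downward; lengths in m; the calibration is good to about 2 mm. A picture is of the moment at which its call begins: read the wrist's pose just before it. camera_info takes no time and is no camera call; for the wrist camera it gives the pose at the moment of the call.
- job_done(): hands the job in, once; it reports no verdict.
Trained networks look in the newest picture that a camera, given by its name, has taken for a name from the list of things; names that differ only in an ending like _2 or _b are one class to them, and where a whole thing is asked for, a point or a joint stands for the part that bears it (a point fixed in the world has none). Each returns a list of dicts, best first, with "conf" (0 to 1); they miss things now and then, are a little off and sometimes report something else, mostly with a low value. They report only what shows in the picture. A call takes as long as a camera call.
- search_frame(camera, name): "location" ([row, column] in pixels, amid what is visible of it).
- spot_point(camera, name): "location" ([row, column] in pixels: a listed point, or the origin of a listed thing).
The state is a dict: "clock": time; "joint_pos": joint angles; "joint_vel": joint speeds; "tau": joint torques, N m; "eef_pos": TCP position; "tool_rot": TCP orientation; "ft_force": force on the tool from outside, world axes, zero at the start; "ft_torque": the same for the moment, N m; "grip_width": finger opening in m.
Only numpy, scipy, OpenCV 4.12 (cv2) and the standard library are available. Lean on these libraries where they do the work, as an engineer would, in place of code of your own. Each camera call takes 0.05 s, during which the arm holds its last target. There are 200 camera calls.

## Working session

There is one attempt and no reset: what is moved stays moved. The work goes in short steps, Python scripts to look and compute and a tool call to move; the robot and the scene stay as the last step left them, time stands still between calls to the robot, and variables do not carry over. Pictures are saved under pics/ and viewed, about 8 in all and at most 12, crops included, and the job is handed in when it is done.

Besides the shell and the picture viewer there is one more tool, called after "Request:" in YAML: its name, and indented under it one key for each argument. arm_command: Moves the arm, as the interface text tells. Its arguments: {"type":"object","properties":{"translation":{"type":"array","items":{"type":"array","items":{"type":"number"}}},"turn":{"type":"array","items":{"type":"number"}},"hand":{"type":"array","items":{"type":"number"}}},"required":["translation","turn","hand"]}

```bash
mkdir -p pics; ls
cat > h.py <<'E'
from workcell import *
import numpy as np, cv2
from scipy.spatial.transform import Rotation as R
def ray(ci,rc):
    u=cv2.undistortPoints(np.array([[[rc[1],rc[0]]]],float),np.array(ci["mtx"]),np.array(ci["dist_coeffs"]))[0,0]
    return np.array([u[0],u[1],1.])
def world(ci,rc,depth=None,z=None):
    M=np.linalg.inv(np.array(ci["world_to_cam"])); d=ray(ci,rc)
    if depth is None:
        dw=M[:3,:3]@d; depth=(z-M[2,3])/dw[2]
    return M[:3,:3]@(d*depth)+M[:3,3]
def cloud(ci,dep):
    M=np.linalg.inv(np.array(ci["world_to_cam"])); h,w=dep.shape
    g=np.stack(np.meshgrid(np.arange(w),np.arange(h)),-1).reshape(-1,1,2).astype(float)
    u=cv2.undistortPoints(g,np.array(ci["mtx"]),np.array(ci["dist_coeffs"]))[:,0]
    p=np.c_[u,np.ones(len(u))]*dep.reshape(-1,1)
    return (p@M[:3,:3].T+M[:3,3]).reshape(h,w,3)
E
python3 - <<'E'
from h import *
o=get_obs(); print({k:np.round(v,3) for k,v in o.items() if k not in("joint_vel","tau")})
try: print("tip",tip_reach)
except NameError: print([n for n in dir() if n[0]!='_'])
ims=[]
for c in("top","scene"):
    p,d=camera(c); ci=camera_info(c); np.save(f"{c}_d.npy",d); cv2.imwrite(f"pics/{c}0.png",p[:,:,::-1])
    C=cloud(ci,d); np.save(f"{c}_c.npy",C)
    for n in("scanner_center","scanner_foot","otoscope_center","otoscope_foot","scanner","otoscope","board","scanner_lane","otoscope_lane","ledge_zone","scope_head","lens_ring"):
        r=spot_point(c,n)[:2]
        for q in r:
            i=np.round(q["location"]).astype(int)
            print(c,n,round(q["conf"],2),i, np.round(C[min(max(i[0],0),399),min(max(i[1],0),639)],3))
E
```

```text
pics
{'clock': np.float64(0.0), 'joint_pos': array([-1.24 ,  0.241,  0.004,  1.335,  0.   ,  1.571]), 'eef_pos': array([ 0.162, -0.472,  0.244]), 'tool_rot': array([ 0.986,  0.165, -0.   , -0.001]), 'ft_force': array([ 0.925, -0.255, -0.293]), 'ft_torque': array([ 0.052, -0.015, -0.068]), 'grip_width': np.float64(0.086)}
tip 0.014
top scanner_center 0.76 [222 440] [ 0.509 -0.438  0.033]
top scanner_center 0.42 [158 344] [ 0.694 -0.124  0.086]
top scanner_foot 0.69 [194 428] [ 0.603 -0.408  0.001]
top otoscope_center 0.71 [221 195] [0.489 0.341 0.023]
top otoscope_foot 0.8 [231 175] [0.455 0.4   0.032]
top scanner 0.81 [226 437] [ 0.496 -0.428  0.032]
top scanner 0.56 [224 440] [ 0.503 -0.439  0.03 ]
top otoscope 0.84 [225 198] [0.476 0.329 0.028]
top board 0.6 [158 344] [ 0.694 -0.124  0.086]
top scanner_lane 0.87 [164 332] [ 0.674 -0.087  0.085]
top otoscope_lane 0.89 [158 356] [ 0.695 -0.161  0.084]
top ledge_zone 0.76 [187 346] [ 0.609 -0.135  0.048]
top scope_head 0.58 [159 346] [ 0.691 -0.13   0.085]
top scope_head 0.45 [248 356] [ 0.42  -0.173  0.012]
top lens_ring 0.65 [241 30
[... 214 characters left out ...]
_foot 0.74 [287 196] [ 0.504 -0.441  0.032]
scene otoscope_center 0.58 [210 254] [ 0.427 -0.177 -0.002]
scene otoscope_center 0.56 [119 380] [0.49  0.335 0.028]
scene otoscope_foot 0.84 [102 383] [0.449 0.399 0.028]
scene scanner 0.95 [289 203] [ 0.52  -0.432  0.028]
scene scanner 0.42 [235 307] [ 0.617 -0.137  0.052]
scene otoscope 0.76 [120 376] [0.483 0.321 0.029]
scene scanner_lane 0.68 [233 337] [ 0.68  -0.086  0.084]
scene otoscope_lane 0.79 [260 322] [ 0.704 -0.168  0.084]
scene ledge_zone 0.89 [237 308] [ 0.624 -0.141  0.056]
scene scope_head 0.68 [206 259] [ 0.435 -0.161  0.013]
scene scope_head 0.24 [288 200] [ 0.512 -0.436  0.028]
scene lens_ring 0.65 [175 299] [0.441 0.001 0.008]
```

Run:
```python
import cv2,numpy as np
t=cv2.imread("pics/top0.png")[110:290,130:490]; s=cv2.imread("pics/scene0.png")[70:350,150:470]
t=cv2.resize(t,(800,400)); cv2.imwrite("pics/t1.png",t)
cv2.imwrite("pics/s1.png",cv2.resize(s,(686,600)))
```

```text
(no output)
```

View pics/t1.png

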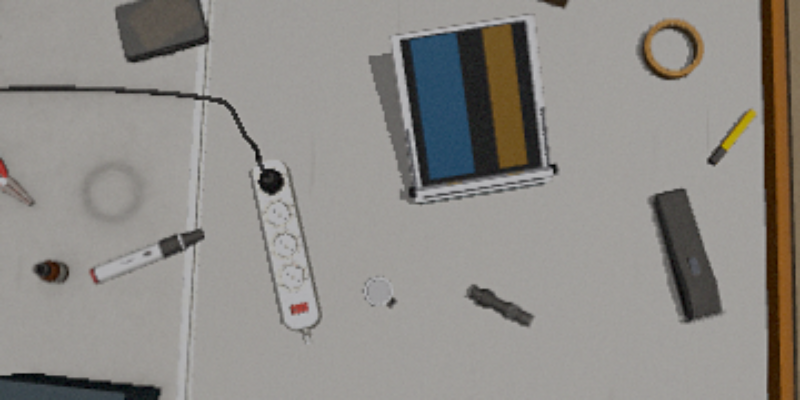

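View pics/s1.png

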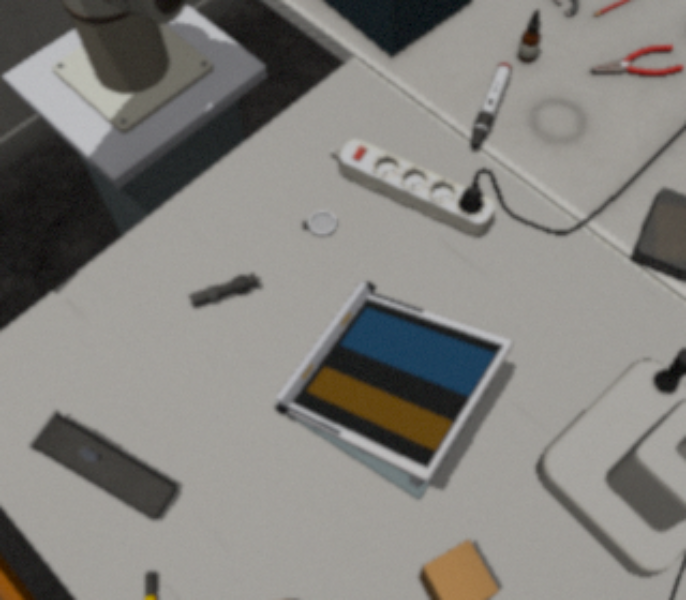

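Run:
```python
from h import *
for c in("top","scene"):
    C=np.load(f"{c}_c.npy").reshape(-1,3)
    for nm,(a,b,e,f) in dict(scanner=(.36,.66,-.52,-.34),oto=(.40,.56,.22,.45)).items():
        m=(C[:,0]>a)&(C[:,0]<b)&(C[:,1]>e)&(C[:,1]<f)&(C[:,2]>.012)&(C[:,2]<.07)
        P=C[m]
        (cx,cy),(w,h),an=cv2.minAreaRect((P[:,:2]*1000).astype(np.float32)); 
        q=P[:,:2]-P[:,:2].mean(0); u=np.linalg.svd(q,full_matrices=False)[2][0]; u*=np.sign(u[0]); s=q@u
        print(c,nm,m.sum(),np.round([cx,cy,w,h,an],1),"axis deg",np.degrees(np.arctan2(u[1],u[0])).round(1), "mean",P.mean(0).round(3))
        bins=np.linspace(s.min(),s.max(),9)
        print("  z along +x axis:",[round(float(np.median(P[(s>=bins[i])&(s<=bins[i+1]),2])),3) for i in range(8)])
    m=(C[:,0]>.63)&(C[:,0]<.76)&(C[:,1]>-.19)&(C[:,1]<-.06)&(C[:,2]>.04)
    P=C[m]; A=np.c_[P[:,:2],np.ones(len(P))]; k=np.linalg.lstsq(A,P[:,2],rcond=None)[0]
    print(c,"plane",k.round(3),"slope deg",np.degrees(np.arctan(np.hypot(*k[:2]))).round(1),"yaw",np.degrees(np.arctan2(k[1],k[0])).round(1))
```

```text
top scanner 1020 [ 533.1 -440.7  106.9  257.7   87.4] axis deg 10.4 mean [ 0.502 -0.436  0.03 ]
  z along +x axis: [0.032, 0.039, 0.036, 0.029, 0.026, 0.022, 0.02, 0.016]
top oto 417 [476.3 345.1 167.1 156.5  85.6] axis deg -65.9 mean [0.476 0.34  0.026]
  z along +x axis: [0.022, 0.028, 0.028, 0.026, 0.027, 0.026, 0.026, 0.023]
top plane [ 0.436  0.087 -0.204] slope deg 24.0 yaw 11.2
scene scanner 1440 [ 533.9 -438.9  104.9  254.4   87.9] axis deg 10.1 mean [ 0.51  -0.437  0.029]
  z along +x axis: [0.032, 0.039, 0.035, 0.028, 0.025, 0.022, 0.02, 0.014]
scene oto 293 [480.2 339.8  25.6 169.2  23.3] axis deg -66.6 mean [0.482 0.337 0.025]
  z along +x axis: [0.026, 0.027, 0.026, 0.026, 0.028, 0.028, 0.025, 0.022]
scene plane [ 0.439  0.086 -0.207] slope deg 24.1 yaw 11.1
```

Request:
arm_command:
  translation:
    - [3.7,0.8,0.2]
    - [7.4,1.6,0.4]
    - [11.1,2.5,0.6]
    - [14.8,3.3,0.8]
    - [18.5,4.2,1.0]
  turn: [0.0,0.05,0.1,0.14,0.14]
  hand: [0,0,0,0,0]

```text
clock: 1.72
eef_pos: [0.3526, -0.4521, 0.2353]
tool_rot: [0.996, 0.094, 0.0, 0.0]
ft_force: [-0.7, -1.0, -0.2]
grip_width: 0.0857
```

Request:
arm_command:
  translation:
    - [3.8,0.3,0.8]
    - [7.6,0.7,1.6]
    - [11.4,1.0,2.4]
    - [15.2,1.4,3.2]
    - [15.2,1.4,3.2]
  turn: [0.0,0.0,0.0,0.0,0.0]
  hand: [0,0,0,0,0]

```text
clock: 2.13
eef_pos: [0.5087, -0.4346, 0.1983]
tool_rot: [0.995, 0.099, -0.0, -0.002]
ft_force: [-1.8, 0.4, -0.4]
grip_width: 0.0856
```

```bash
cat >> h.py <<'E'
def seg(box,zr=(.012,.07),cam="wrist",save=None):
    ci=camera_info(cam); p,d=camera(cam); C=cloud(ci,d)
    if save: cv2.imwrite(save,p[:,:,::-1])
    a,b,e,f=box; Q=C.reshape(-1,3)
    m=(Q[:,0]>a)&(Q[:,0]<b)&(Q[:,1]>e)&(Q[:,1]<f)&(Q[:,2]>zr[0])&(Q[:,2]<zr[1])&(d.reshape(-1)>0)
    return p,ci,C,Q[m]
def axis(P):
    q=P[:,:2]-P[:,:2].mean(0); u=np.linalg.svd(q,full_matrices=False)[2][0]; u=u*np.sign(u[0]); v=np.array([-u[1],u[0]])
    s=P[:,:2]@u; t=P[:,:2]@v
    f=lambda a:(np.percentile(a,.7),np.percentile(a,99.3))
    (s0,s1),(t0,t1)=f(s),f(t)
    return dict(yaw=np.degrees(np.arctan2(u[1],u[0])).round(2),cen=((s0+s1)/2*u+(t0+t1)/2*v).round(4),L=round(s1-s0,4),W=round(t1-t0,4),zmed=np.median(P[:,2]).round(4))
def delta(xyz,yaw,o=None):
    o=o or get_obs(); r=R.from_quat(o["tool_rot"]); X=r.as_matrix()[:,0]; y0=np.degrees(np.arctan2(X[1],X[0]))
    dd=r.inv().apply(np.array(xyz)-o["eef_pos"])*100
    print("tool shift cm",dd.round(2),"turn rad",np.radians(-((yaw-y0+180)%360-180)).round(3),"now yaw",y0.round(2),"pos",np.round(o["eef_pos"],4),"j",np.round(o["joint_pos"],2))
E
python3 - <<'E'
from h import *
p,ci,C,P=seg((.38,.64,-.52,-.35),save="pics/w1.png")
print(len(P),axis(P))
for n in("scanner_center","scanner_foot","scanner"):
    for q in spot_point("wrist",n)[:1]: print(n,q, world(ci,q["location"],z=.021 if n=="scanner_center" else 0.0).round(4))
T=C.reshape(-1,3); T=T[(T[:,2]<.01)&(T[:,2]>-.02)]; print("table z",np.median(T[:,2]))
delta([.505,-.437,.05],10.5)
E
```

```text
7689 {'yaw': np.float64(15.1), 'cen': array([ 0.5036, -0.4368]), 'L': np.float64(0.1873), 'W': np.float64(0.0492), 'zmed': np.float64(0.0271)}
scanner_center {'location': [195.7, 316.2], 'conf': 0.89} [ 0.499  -0.4326  0.021 ]
scanner_foot {'location': [103.9, 317.3], 'conf': 0.7} [ 0.5951 -0.4145 -0.    ]
scanner {'location': [185.8, 318.4], 'conf': 0.93} [ 0.5057 -0.4336  0.    ]
table z -0.0018637619172502118
tool shift cm [ 0.28  0.   15.32] turn rad 0.007 now yaw 10.92 pos [ 0.5023 -0.4375  0.2032] j [-0.72  0.6   0.44  1.41 -0.    2.23]
```

View pics/w1.png

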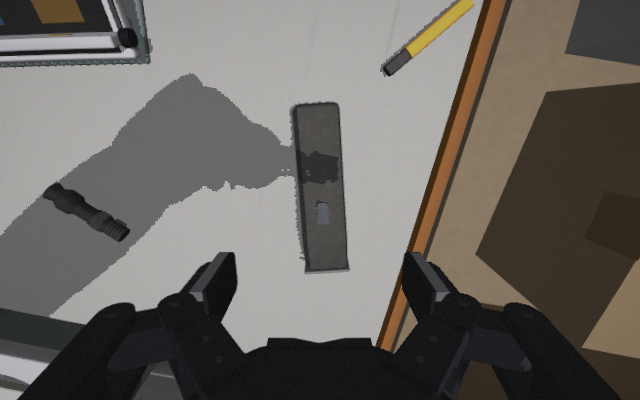

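Request:
arm_command:
  translation:
    - [0.1,0.0,4.0]
    - [0.1,0.0,8.0]
    - [0.1,0.0,11.0]
    - [0.1,0.0,13.5]
    - [0.1,0.0,13.5]
  turn: [-0.066,-0.066,-0.066,-0.066,-0.066]
  hand: [0,0,0,0,0]

```text
clock: 2.75
eef_pos: [0.499, -0.4354, 0.0631]
tool_rot: [0.992, 0.127, -0.004, -0.004]
ft_force: [-0.6, 1.7, -1.0]
grip_width: 0.0853
```

Run:
```python
from h import *
p,ci,C,P=seg((.38,.64,-.52,-.35))
print(len(P),axis(P))
for n in("scanner_center","scanner_foot"):
    for q in spot_point("wrist",n)[:1]: print(n,q, world(ci,q["location"],z=.021 if n=="scanner_center" else 0.0).round(4))
delta([.5036,-.4368,.021],14.7)
```

```text
21741 {'yaw': np.float64(15.23), 'cen': array([ 0.5132, -0.4316]), 'L': np.float64(0.1655), 'W': np.float64(0.0855), 'zmed': np.float64(0.0261)}
scanner_center {'location': [233.8, 321.2], 'conf': 0.93} [ 0.5014 -0.4359  0.021 ]
scanner_foot {'location': [75.1, 322.8], 'conf': 0.95} [ 0.5954 -0.4121  0.    ]
tool shift cm [ 0.02 -0.2   4.98] turn rad -0.001 now yaw 14.63 pos [ 0.5038 -0.4386  0.0708] j [-0.72  0.68  0.23  1.12 -0.    2.17]
```

Request:
arm_command:
  translation:
    - [0.0,-0.1,2.5]
    - [0.0,-0.1,4.4]
    - [0.0,-0.1,4.9]
    - [0.0,-0.1,4.9]
    - [0.0,-0.1,4.9]
  turn: [0,0,0,0,0]
  hand: [0,0,0,0,0.0]

```text
clock: 3.32
eef_pos: [0.5046, -0.4374, 0.0216]
tool_rot: [0.992, 0.128, 0.001, 0.001]
ft_force: [0.3, -0.5, 0.7]
grip_width: 0.0851
```

Request:
arm_command:
  translation:
    - [0,0,0]
    - [0,0,0]
    - [0,0,0]
    - [0,0,0]
    - [0,0,0]
  turn: [0,0,0,0,0]
  hand: [1,1,1,1,1]

```text
clock: 3.73
eef_pos: [0.5047, -0.4372, 0.0212]
tool_rot: [0.992, 0.128, 0.001, 0.001]
ft_force: [0.2, -0.2, 6.1]
grip_width: 0.0488
```

Request:
arm_command:
  translation:
    - [0,0,0]
    - [0,0,0]
    - [0,0,0]
    - [0,0,0]
    - [0,0,0]
  turn: [0,0,0,0,0]
  hand: [1,1,1,1,1]

```text
clock: 4.15
eef_pos: [0.5046, -0.4373, 0.0212]
tool_rot: [0.992, 0.128, 0.001, 0.001]
ft_force: [-0.3, -0.9, 5.3]
grip_width: 0.0487
```

Request:
arm_command:
  translation:
    - [0,0,-2]
    - [0,0,-5.5]
    - [0,0,-9.5]
    - [0,0,-13.5]
    - [0,0,-17]
  turn: [0,0,0,0,0]
  hand: [1,1,1,1,1]

```text
clock: 4.57
eef_pos: [0.5035, -0.436, 0.1913]
tool_rot: [0.992, 0.128, 0.0, -0.0]
ft_force: [0.8, -0.7, -1.4]
grip_width: 0.0488
```

```bash
cat > b.py <<'E'
from h import *
n0=np.array([-.4067*np.cos(np.radians(11.1)),-.4067*np.sin(np.radians(11.1)),.9135])
def stripes(img,ci):
    hsv=cv2.cvtColor(img,cv2.COLOR_BGR2HSV); M=np.linalg.inv(np.array(ci["world_to_cam"])); out={}
    for nm,lo,hi in(("blue",(95,110,40),(115,255,200)),("brown",(8,110,40),(28,255,200))):
        m=cv2.inRange(hsv,lo,hi); k,lab,st,_=cv2.connectedComponentsWithStats(m); 
        i=[j for j in range(1,k)]; i.sort(key=lambda j:-st[j,4])
        out[nm]=[(lab==j,st[j]) for j in i[:3]]
    return out
def onplane(ci,mask,c0):
    M=np.linalg.inv(np.array(ci["world_to_cam"])); r,c=np.nonzero(mask)
    u=cv2.undistortPoints(np.stack([c,r],-1).reshape(-1,1,2).astype(float),np.array(ci["mtx"]),np.array(ci["dist_coeffs"]))[:,0]
    d=np.c_[u,np.ones(len(u))]@M[:3,:3].T; o=M[:3,3]; t=((c0-o)@n0)/(d@n0); return o+d*t[:,None]
E
python3 - <<'E'
from b import *
c0=np.array([.688,-.1235,.085])
for cam in("top","scene"):
    ci=camera_info(cam); print(cam,"cam pos",np.linalg.inv(np.array(ci["world_to_cam"]))[:3,3].round(2))
    S=stripes(cv2.imread(f"pics/{cam}0.png"),ci)
    for nm in S:
        for m,st in S[nm][:2]:
            if st[4]<150: continue
            P=onplane(ci,m,c0); (cx,cy),(w,h),a=cv2.minAreaRect((P[:,:2]*1000).astype(np.float32))
            print(nm,st,"P mean",P.mean(0).round(4))
            yaw=np.radians(11.1)
            for yy in (axis(P)["yaw"],):
                bx=np.array([np.cos(yaw),np.sin(yaw)]); by=np.array([-bx[1],bx[0]])
                s=(P[:,:2]-c0[:2])@bx/np.cos(np.radians(24)); t=(P[:,:2]-c0[:2])@by
                # edges: per-slice mean of t -> fit line
                k=np.polyfit(s,t,1); 
                print("  axis yaw",yy,"slice-fit extra yaw deg",np.degrees(k[0]*1/np.cos(np.radians(24))).round(2),"s range",np.percentile(s,[1,99]).round(4),"t range",np.percentile(t,[3,50,97]).round(4))
E
```

```text
top cam pos [ 0.36 -0.02  1.49]
blue [ 314  125   30   66 1346] P mean [ 0.6934 -0.0763  0.0914]
  axis yaw 11.29 slice-fit extra yaw deg 0.16 s range [-0.0846  0.1124] t range [0.0146 0.0454 0.0759]
brown [ 507    0   44  348 8022] P mean [ 0.6258 -0.7548  0.0037]
  axis yaw 11.66 slice-fit extra yaw deg 0.56 s range [-0.7882  0.3871] t range [-0.6578 -0.6084 -0.5493]
brown [ 468    0   23  347 3950] P mean [ 0.6448 -0.5704  0.0278]
  axis yaw 9.44 slice-fit extra yaw deg -1.66 s range [-0.7364  0.4066] t range [-0.4547 -0.4311 -0.4008]
scene cam pos [ 0.92 -0.4   1.02]
blue [ 309  213   72   42 1498] P mean [ 0.6956 -0.0758  0.0924]
  axis yaw 11.05 slice-fit extra yaw deg -0.04 s range [-0.0849  0.1105] t range [0.0139 0.0451 0.0776]
brown [   0  198  145  202 5809] P mean [ 0.1121 -0.7931 -0.224 ]
  axis yaw 7.95 slice-fit extra yaw deg -3.15 s range [-1.6676 -0.2244] t range [-0.5909 -0.5494 -0.482 ]
brown [   0  146  205  254 3925] P mean [ 0.087  -0.6535 -0.223 ]
  axis yaw 5.22 slice-fit extra yaw deg -5.9 s range [-2.2662 -0.0676] t range [-0.4719 -0.4196 -0.2617]
```

Request:
arm_command:
  translation:
    - [2.7,-3.0,-0.4]
    - [5.4,-6.0,-0.8]
    - [8.1,-9.0,-1.2]
    - [10.8,-12.0,-1.6]
    - [13.5,-15.0,-2.0]
  turn: [-0.12,-0.24,-0.36,-0.48,-0.6]
  hand: [1,1,1,1,1]

```text
clock: 4.98
eef_pos: [0.5961, -0.2551, 0.209]
tool_rot: [0.909, 0.418, -0.0, -0.001]
ft_force: [0.1, -0.3, -1.4]
grip_width: 0.0486
```

Request:
arm_command:
  translation:
    - [3.9,-0.9,0]
    - [7.9,-1.9,0]
    - [11.8,-2.8,0]
    - [15.7,-3.8,0]
    - [19.7,-4.7,0]
  turn: [-0.12,-0.24,-0.36,-0.48,-0.6]
  hand: [1,1,1,1,1]

```text
clock: 5.4
eef_pos: [0.6896, -0.0753, 0.2087]
tool_rot: [0.744, 0.668, -0.001, -0.001]
ft_force: [1.5, -0.8, -1.9]
grip_width: 0.0488
```

Request:
arm_command:
  translation:
    - [0,0,0]
    - [0,0,0]
    - [0,0,0]
    - [0,0,0]
    - [0,0,0]
  turn: [-0.12,-0.24,-0.36,-0.48,-0.6]
  hand: [1,1,1,1,1]

```text
clock: 5.82
eef_pos: [0.6891, -0.0767, 0.2082]
tool_rot: [0.513, 0.858, -0.0, -0.001]
ft_force: [0.2, -0.5, -2.2]
grip_width: 0.0486
```

Request:
arm_command:
  translation:
    - [0,0,0]
    - [0,0,0]
    - [0,0,0]
    - [0,0,0]
    - [0,0,0]
  turn: [-0.12,-0.24,-0.36,-0.48,-0.6]
  hand: [1,1,1,1,1]

```text
clock: 6.23
eef_pos: [0.6891, -0.0771, 0.2083]
tool_rot: [0.237, 0.971, -0.0, -0.001]
ft_force: [0.1, -0.3, -1.2]
grip_width: 0.0485
```

Request:
arm_command:
  translation:
    - [0,0,0]
    - [0,0,0]
    - [0,0,0]
    - [0,0,0]
    - [0,0,0]
  turn: [-0.12,-0.24,-0.36,-0.48,-0.6]
  hand: [1,1,1,1,1]

```text
clock: 6.65
eef_pos: [0.6891, -0.0771, 0.2083]
tool_rot: [-0.061, 0.998, 0.0, -0.001]
ft_force: [-0.7, -0.7, -2.1]
grip_width: 0.0486
```

Run:
```python
from h import *
import numpy as np
cv2.imwrite("pics/sc2.png",camera("scene")[0][:,:,::-1])
p,ci,C,P=seg((.3,1,-.5,.4),zr=(.15,.3),save="pics/w2.png")
r,c=np.nonzero((C[:,:,2]>.15)&(C[:,:,2]<.25)&(C[:,:,0]>.4)); 
for n in("scanner_foot","scanner_center"):
    for q in spot_point("wrist",n)[:1]: print(n,q,world(ci,q["location"],z=get_obs()["eef_pos"][2]-(.021 if n[8]=="f" else 0)).round(4))
delta([.690,-.077,.17],191.2); print(get_obs()["ft_force"],get_obs()["ft_torque"])
a=cv2.resize(cv2.imread("pics/w2.png"),(400,250)); b=cv2.resize(cv2.imread("pics/sc2.png")[100:350,150:550],(400,250)); cv2.imwrite("pics/v4.png",cv2.resize(np.hstack([a,b]),(800,250)))
```

```text
scanner_foot {'location': [74.1, 319.1], 'conf': 0.6} [ 0.596  -0.0886  0.1875]
scanner_center {'location': [271.8, 316.1], 'conf': 0.78} [ 0.6903 -0.0783  0.2087]
tool shift cm [-0.08  0.01  3.87] turn rad -0.083 now yaw -173.57 pos [ 0.6893 -0.0772  0.2087] j [-0.11  0.66  0.57  1.48  0.   -0.22]
[-0.79435163 -0.66502495 -1.83612518] [ 0.03390729 -0.03169954  0.00322822]
```

View pics/v4.png

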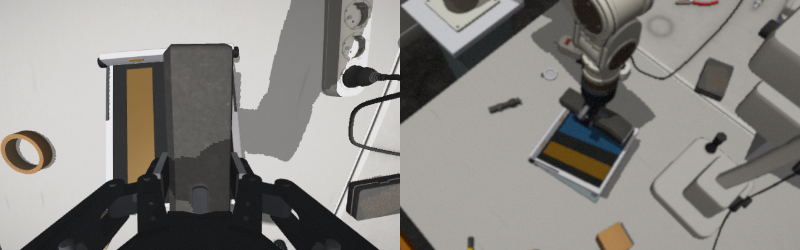

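Request:
arm_command:
  translation:
    - [-0.1,0,1.5]
    - [-0.1,0,3.0]
    - [-0.1,0,4.2]
    - [-0.1,0,4.8]
    - [-0.1,0,4.8]
  turn: [-0.083,-0.083,-0.083,-0.083,-0.083]
  hand: [1,1,1,1,1]

```text
clock: 7.27
eef_pos: [0.6893, -0.077, 0.1589]
tool_rot: [-0.098, 0.995, 0.0, -0.002]
ft_force: [-0.3, 0.2, -2.7]
grip_width: 0.0489
```

Request:
arm_command:
  translation:
    - [0,0,0.3]
    - [0,0,0.6]
    - [0,0,0.9]
    - [0,0,1.2]
    - [0,0,1.2]
  turn: [0,0,0,0,0]
  hand: [1,1,1,1,1]

```text
clock: 7.68
eef_pos: [0.6909, -0.0772, 0.1493]
tool_rot: [-0.099, 0.995, -0.0, 0.0]
ft_force: [0.9, -0.6, 0.5]
grip_width: 0.0486
```

Request:
arm_command:
  translation:
    - [0,0,0.3]
    - [0,0,0.6]
    - [0,0,0.9]
    - [0,0,1.2]
    - [0,0,1.2]
  turn: [0,0,0,0,0]
  hand: [1,1,1,1,1]

```text
clock: 8.1
eef_pos: [0.6888, -0.0773, 0.1384]
tool_rot: [-0.099, 0.995, 0.0, -0.001]
ft_force: [-7.6, 0.7, 4.7]
grip_width: 0.0488
```

Request:
arm_command:
  translation:
    - [0.1,0,0.3]
    - [0.1,0,0.6]
    - [0.1,0,0.9]
    - [0.1,0,1.2]
    - [0.1,0,1.2]
  turn: [0,0,0,0,0]
  hand: [1,1,1,1,1]

```text
clock: 8.52
eef_pos: [0.6878, -0.0774, 0.1262]
tool_rot: [-0.099, 0.995, 0.0, -0.001]
ft_force: [-8.0, -0.0, 5.8]
grip_width: 0.0485
```

Request:
arm_command:
  translation:
    - [0.1,0,0.3]
    - [0.1,0,0.6]
    - [0.1,0,0.9]
    - [0.1,0,1.0]
    - [0.1,0,1.0]
  turn: [0,0,0,0,0]
  hand: [1,1,1,1,1]

```text
clock: 8.93
eef_pos: [0.6877, -0.0775, 0.1167]
tool_rot: [-0.099, 0.995, 0.0, -0.0]
ft_force: [-6.5, 0.7, 5.5]
grip_width: 0.0487
```

Request:
arm_command:
  translation:
    - [0,0,0.1]
    - [0,0,0.2]
    - [0,0,0.3]
    - [0,0,0.3]
    - [0,0,0.3]
  turn: [0,0,0,0,0]
  hand: [1,1,1,1,1]

```text
clock: 9.35
eef_pos: [0.6878, -0.0774, 0.1139]
tool_rot: [-0.099, 0.995, 0.0, -0.0]
ft_force: [-6.9, 0.6, 5.6]
grip_width: 0.0492
```

```bash
cat >> b.py <<'E'
def bframe(P,c0=np.array([.688,-.1235,.085]),yaw=11.2):
    Rb=R.from_euler("ZY",[yaw,-24],degrees=True).as_matrix(); return (P-c0)@Rb
E
python3 - <<'E'
from b import *
print(get_obs()["ft_force"].round(1),get_obs()["eef_pos"].round(4))
for cam in("wrist","scene"):
    ci=camera_info(cam); p,d=camera(cam); C=cloud(ci,d); cv2.imwrite(f"pics/{cam}3.png",p[:,:,::-1])
    B=bframe(C.reshape(-1,3)); m=(B[:,1]>.025)&(B[:,1]<.06)&(d.reshape(-1)>0)&(abs(B[:,2])<.08)
    for a in np.arange(-.12,.13,.01):
        q=m&(B[:,0]>=a)&(B[:,0]<a+.01)
        if q.sum()>5: print(cam,round(a,3),q.sum(),np.percentile(B[q,2],[10,50,90]).round(4))
a=cv2.imread("pics/wrist3.png")[:300,120:520]; b=cv2.resize(cv2.imread("pics/scene3.png")[170:295,240:407],(400,300),interpolation=2); cv2.imwrite("pics/v5.png",np.hstack([a,b]))
E
```

```text
[-6.9  0.6  5.6] [ 0.6878 -0.0774  0.1139]
wrist -0.11 383 [0.019  0.0197 0.0205]
wrist -0.1 2093 [-0.0022  0.0117  0.02  ]
wrist -0.09 466 [-0.0029 -0.002  -0.0012]
wrist -0.08 128 [0.0203 0.0213 0.0224]
wrist -0.07 1035 [0.0228 0.0236 0.0245]
wrist -0.06 1129 [0.0236 0.0244 0.0252]
wrist -0.05 1184 [0.0243 0.0251 0.0259]
wrist -0.04 1225 [0.025  0.0258 0.0266]
wrist -0.03 1298 [0.0257 0.0265 0.0274]
wrist -0.02 1315 [0.0264 0.0272 0.028 ]
wrist -0.01 1389 [0.0271 0.0279 0.0287]
wrist -0.0 1486 [0.0277 0.0286 0.0294]
wrist 0.01 1509 [0.0284 0.0293 0.0301]
wrist 0.02 1655 [0.0292 0.0302 0.0313]
wrist 0.03 1951 [0.0311 0.033  0.0782]
wrist 0.04 1656 [0.0332 0.0348 0.0367]
wrist 0.05 10 [0.0353 0.0355 0.0363]
scene -0.11 9 [0.0183 0.0208 0.0213]
scene -0.1 89 [-0.0008  0.0119  0.0212]
scene -0.09 11 [-0.0016 -0.0001  0.001 ]
scene -0.07 28 [0.0227 0.0241 0.026 ]
scene -0.06 32 [0.0237 0.0256 0.0267]
scene -0.05 36 [0.024  0.0259 0.0282]
scene -0.04 39 [0.0255 0.0269 0.0285]
scene -0.03 33 [0.0257 0.0275 0.0291]
scene -0.02 31 [0.0262 0.0284 0.0294]
scene 0.03 12 [0.0328 0.0338 0.0381]
scene 0.04 46 [0.0331 0.0357 0.0379]
scene 0.05 43 [0.0356 0.0375 0.0408]
scene 0.06 38 [0.0375 0.0395 0.0413]
scene 0.07 50 [0.0395 0.0414 0.0428]
scene 0.08 57 [0.0364 0.0383 0.0412]
scene 0.09 57 [0.0331 0.0355 0.0375]
scene 0.1 60 [0.0298 0.0324 0.0344]
scene 0.11 129 [-0.0003  0.0216  0.0315]
scene 0.12 30 [-0.0083 -0.0037 -0.0011]
```

View pics/v5.png

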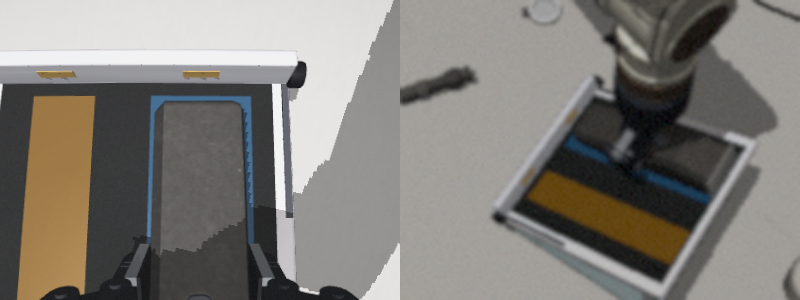

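Request:
arm_command:
  translation:
    - [0,0,0.1]
    - [0,0,0.2]
    - [0,0,0.3]
    - [0,0,0.3]
  turn: [0,0,0,0]
  hand: [1,1,1,1]

```text
clock: 9.78
eef_pos: [0.6881, -0.0774, 0.1115]
tool_rot: [-0.099, 0.995, 0.0, 0.0]
ft_force: [-7.6, -0.3, 6.4]
grip_width: 0.0486
```

```bash
cat >> b.py <<'E'
def prof(cam="wrist",yl=(.025,.06)):
    """ledge face x, board z, foot-end x and top-line slope in board frame, from a fresh picture"""
    ci=camera_info(cam); p,d=camera(cam); B=bframe(cloud(ci,d).reshape(-1,3)); B=B[(d.reshape(-1)>0)]
    s=lambda x0,x1,y0,y1,z0,z1:B[(B[:,0]>x0)&(B[:,0]<x1)&(B[:,1]>y0)&(B[:,1]<y1)&(B[:,2]>z0)&(B[:,2]<z1)]
    z0=np.median(s(-.07,.0,-.02,.005,-.012,.012)[:,2])
    F=s(-.115,-.07,*yl,z0+.006,z0+.018); T=s(-.07,.02,*yl,z0+.008,.06); k=np.polyfit(T[:,0],T[:,2],1)
    h=np.histogram(F[:,0],np.arange(-.115,-.0699,.001)); 
    print("board z",z0.round(4),"face pts",{round(float(x),3):int(n) for x,n in zip(h[1],h[0]) if n>5},"top slope deg",np.degrees(np.arctan(k[0])).round(2),"z at -.03",np.polyval(k,-.03).round(4)-z0.round(4))
    e=s(-.115,-.06,*yl,z0+.0165,z0+.03); print("foot end x",np.percentile(e[e[:,0]>-.088,0],[1,5]).round(4) if (e[:,0]>-.088).any() else None)
    return B,p
E
python3 - <<'E'
from b import *
print(get_obs()["ft_force"].round(1),get_obs()["eef_pos"].round(4))
B,p=prof()
E
```

```text
[-7.6 -0.3  6.4] [ 0.6881 -0.0774  0.1115]
board z -0.0022 face pts {-0.096: 76, -0.095: 506, -0.094: 115} top slope deg 5.55 z at -.03 0.0247
foot end x [-0.0721 -0.0714]
```

Request:
arm_command:
  translation:
    - [0,0,0.1]
    - [0,0,0.2]
    - [0,0,0.3]
    - [0,0,0.3]
  turn: [0,0,0,0]
  hand: [1,1,1,1]

```text
clock: 10.17
eef_pos: [0.6881, -0.0774, 0.1114]
tool_rot: [-0.099, 0.995, -0.0, 0.001]
ft_force: [-12.0, 1.6, 17.2]
grip_width: 0.0487
```

Run:
```python
from b import *
print(get_obs()["ft_force"].round(1),get_obs()["eef_pos"].round(4))
B,p=prof()
```

```text
[-12.    1.6  17.2] [ 0.6881 -0.0774  0.1114]
board z -0.0022 face pts {-0.096: 97, -0.095: 491, -0.094: 111} top slope deg 5.6 z at -.03 0.0246
foot end x [-0.0719 -0.0712]
```

Request:
arm_command:
  translation:
    - [0,0,-0.4]
    - [0.5,0,-0.18]
    - [1.0,0,0.05]
    - [1.55,0,0.29]
    - [1.55,0,0.29]
  turn: [0,0,0,0,0]
  hand: [1,1,1,1,1]

```text
clock: 10.63
eef_pos: [0.6754, -0.0809, 0.1056]
tool_rot: [-0.099, 0.995, -0.0, 0.003]
ft_force: [0.3, -0.0, 6.8]
grip_width: 0.0486
```

Run:
```python
from b import *
print(get_obs()["ft_force"].round(1),get_obs()["eef_pos"].round(4))
B,p=prof()
```

```text
[ 0.3 -0.   6.8] [ 0.6754 -0.0809  0.1056]
board z -0.0022 face pts {-0.096: 81, -0.095: 455, -0.094: 33, -0.088: 15, -0.087: 6} top slope deg 6.37 z at -.03 0.0262
foot end x [-0.0864 -0.0845]
```

Request:
arm_command:
  translation:
    - [0,0,-0.15]
    - [0.2,0,-0.06]
    - [0.3,0,-0.02]
    - [0.3,0,-0.02]
  turn: [0,0,0,0]
  hand: [1,1,1,1]

```text
clock: 11.02
eef_pos: [0.6712, -0.0813, 0.1041]
tool_rot: [-0.099, 0.995, -0.0, 0.001]
ft_force: [1.6, 0.1, 4.1]
grip_width: 0.0489
```

Run:
```python
from b import *
print(get_obs()["ft_force"].round(1),get_obs()["eef_pos"].round(4))
B,p=prof()
```

```text
[1.6 0.1 4.1] [ 0.6712 -0.0813  0.1041]
board z -0.0022 face pts {-0.096: 118, -0.095: 209} top slope deg 6.6 z at -.03 0.027200000000000002
foot end x [-0.0876 -0.0863]
```

Request:
arm_command:
  translation:
    - [0.1,0,0.03]
    - [0.2,0,0.07]
    - [0.25,0,0.09]
    - [0.25,0,0.09]
  turn: [0,0,0,0]
  hand: [1,1,1,1]

```text
clock: 11.4
eef_pos: [0.6685, -0.0817, 0.103]
tool_rot: [-0.099, 0.995, -0.0, 0.001]
ft_force: [2.9, 0.5, 4.3]
grip_width: 0.0486
```

Request:
arm_command:
  translation:
    - [0.05,0,0.02]
    - [0.1,0,0.04]
    - [0.1,0,0.04]
  turn: [0,0,0]
  hand: [1,1,1]

```text
clock: 11.65
eef_pos: [0.6684, -0.0817, 0.103]
tool_rot: [-0.099, 0.995, -0.0, 0.002]
ft_force: [4.6, 1.2, 4.9]
grip_width: 0.0488
```

Run:
```python
from b import *
B,p=prof()
cv2.imwrite("pics/w6.png",p[40:340,170:470,::-1])
B2=bframe(cloud(camera_info("scene"),camera("scene")[1]).reshape(-1,3))
for a in np.arange(-.1,.13,.01):
    q=(B2[:,1]>.025)&(B2[:,1]<.06)&(abs(B2[:,2])<.05)&(B2[:,0]>=a)&(B2[:,0]<a+.01)
    if q.sum()>5: print(round(a,2),np.median(B2[q,2]).round(4),end="; ")
```

```text
board z -0.0022 face pts {-0.096: 9, -0.095: 6} top slope deg 6.94 z at -.03 0.0276
foot end x [-0.0877 -0.0865]
-0.1 0.0199; -0.09 0.0208; -0.08 0.0219; -0.07 0.0233; -0.06 0.0237; -0.05 0.0247; -0.04 0.0265; 0.01 0.0339; 0.02 0.0353; 0.03 0.0369; 0.04 0.0397; 0.05 0.0405; 0.06 0.0377; 0.07 0.0345; 0.08 0.0313; 0.09 0.0173; 0.1 0.0002; 0.11 -0.0011; 0.12 -0.0043;
```

View pics/w6.png

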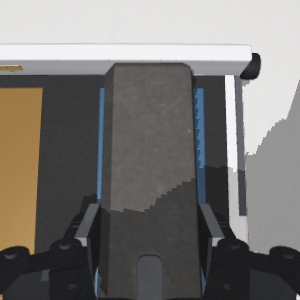

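Request:
arm_command:
  translation:
    - [0,0,0]
    - [0,0,0]
    - [0,0,0]
    - [0,0,0]
    - [0,0,0]
  turn: [0,0,0,0,0]
  hand: [0.2,0.2,0.2,0.2,0.2]

```text
clock: 12.17
eef_pos: [0.6659, -0.0819, 0.1012]
tool_rot: [-0.099, 0.995, 0.0, -0.001]
ft_force: [0.9, -0.0, 0.1]
grip_width: 0.0686
```

Request:
arm_command:
  translation:
    - [0,0,-1.5]
    - [0,0,-4]
    - [0,0,-8]
    - [0,0,-12]
    - [0,0,-14]
  turn: [0,0,0,0,0]
  hand: [0.2,0.2,0.2,0.2,0.2]

```text
clock: 12.58
eef_pos: [0.6681, -0.0821, 0.2477]
tool_rot: [-0.099, 0.995, -0.001, 0.003]
ft_force: [0.8, -0.2, -0.0]
grip_width: 0.0685
```

Run:
```python
from b import *
B,p=prof()
cv2.imwrite("pics/w7.png",p[:,:,::-1])
o=get_obs(); print(o["eef_pos"],o["joint_pos"].round(2))
s=B[(B[:,1]>-.0)&(B[:,1]<.09)&(B[:,2]>.012)&(B[:,2]<.06)&(B[:,0]>-.085)&(B[:,0]<.02)]
print(axis(s), "face elsewhere")
F=B[(B[:,1]<.0)&(B[:,1]>-.08)&(B[:,2]>.004)&(B[:,2]<.015)&(B[:,0]>-.115)&(B[:,0]<-.07)]; print(np.median(F[:,0]),np.polyfit(F[:,1],F[:,0],1))
```

```text
board z -0.0021 face pts {} top slope deg 6.45 z at -.03 0.0285
foot end x [-0.0875 -0.0863]
[ 0.66945363 -0.08224846  0.25124941] [-0.12  0.6   0.56  1.52 -0.   -0.32]
{'yaw': np.float64(-0.01), 'cen': array([-0.0325,  0.0444]), 'L': np.float64(0.1032), 'W': np.float64(0.049), 'zmed': np.float64(0.0256)} face elsewhere
-0.0949929717525278 [-0.01415326 -0.09555987]
```

View pics/w7.png

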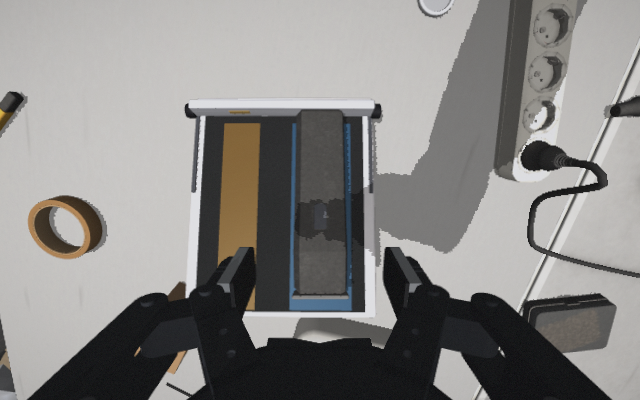

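Request:
arm_command:
  translation:
    - [0.9,3.7,0]
    - [1.8,7.4,0]
    - [2.8,11.1,0]
    - [3.7,14.8,0]
    - [4.6,18.5,0]
  turn: [0.12,0.24,0.36,0.48,0.6]
  hand: [0,0,0,0,0]

```text
clock: 13.05
eef_pos: [0.584, 0.0915, 0.2416]
tool_rot: [0.203, 0.979, -0.0, -0.001]
ft_force: [0.8, 0.6, 0.1]
grip_width: 0.0851
```

Request:
arm_command:
  translation:
    - [2.8,2.6,0]
    - [5.5,5.2,0]
    - [8.3,7.7,0]
    - [11.0,10.3,0]
    - [13.8,12.9,0]
  turn: [0.12,0.24,0.36,0.48,0.6]
  hand: [0,0,0,0,0]

```text
clock: 13.47
eef_pos: [0.5083, 0.2629, 0.2418]
tool_rot: [0.481, 0.877, -0.001, -0.0]
ft_force: [-0.4, -0.2, 0.3]
grip_width: 0.0851
```

Request:
arm_command:
  translation:
    - [3.5,0.5,1]
    - [7.0,1.0,2]
    - [8.0,1.2,4]
    - [8.0,1.2,5]
    - [8.0,1.2,5]
  turn: [0.1,0.155,0.155,0.155,0.155]
  hand: [0,0,0,0,0]

```text
clock: 13.88
eef_pos: [0.4741, 0.3345, 0.1888]
tool_rot: [0.544, 0.839, -0.003, -0.001]
ft_force: [0.4, -0.1, 0.4]
grip_width: 0.0858
```

Run:
```python
from h import *
p,ci,C,P=seg((.38,.58,.2,.46),zr=(.01,.035),save="pics/w8.png")
print(len(P),axis(P))
for n in("otoscope_center","otoscope_foot"):
    for q in spot_point("wrist",n)[:1]: print(n,q, world(ci,q["location"],z=.013 if n[9]=="c" else 0.0).round(4))
T=C[(C[:,:,2]<.01)&(C[:,:,2]>-.02)]; print("table z",np.median(T[:,2]))
delta([.48,.338,.05],113.5)
```

```text
3481 {'yaw': np.float64(-68.12), 'cen': array([0.4755, 0.3592]), 'L': np.float64(0.2032), 'W': np.float64(0.0358), 'zmed': np.float64(0.0255)}
otoscope_center {'location': [186.7, 328.4], 'conf': 0.95} [0.4821 0.3394 0.013 ]
otoscope_foot {'location': [107.2, 324.8], 'conf': 0.82} [0.4441 0.4137 0.    ]
table z 0.0015426305712300525
tool shift cm [ 0.22  0.42 14.27] turn rad 0.007 now yaw 113.91 pos [0.477  0.3343 0.1927] j [ 0.61  0.43  0.14  1.28 -0.    1.77]
```

View pics/w8.png

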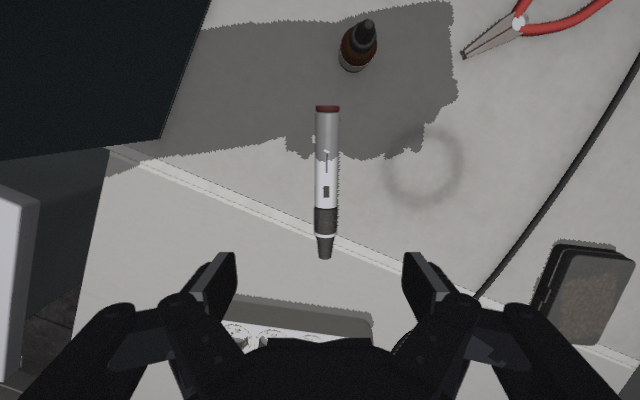

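Request:
arm_command:
  translation:
    - [0.2,0.2,3.5]
    - [0.3,0.4,7.0]
    - [0.3,0.5,10]
    - [0.3,0.5,12]
    - [0.3,0.5,12]
  turn: [0.01,0.01,0.01,0.01,0.01]
  hand: [0,0,0,0,0]

```text
clock: 14.45
eef_pos: [0.4781, 0.3371, 0.0685]
tool_rot: [0.55, 0.835, -0.004, -0.001]
ft_force: [-1.1, -1.0, -0.3]
grip_width: 0.0853
```

Run:
```python
from h import *
p,ci,C,P=seg((.42,.54,.3,.408),zr=(.01,.032),save="pics/w9.png")
P=P[P[:,0]+P[:,1]*0>.0]; print(len(P),axis(P))
for n in("otoscope_center","otoscope_foot"):
    for q in spot_point("wrist",n)[:1]: print(n,q, world(ci,q["location"],z=.013 if n[9]=="c" else 0.0).round(4))
delta([.481,.339,.0205],113.5)
```

```text
6681 {'yaw': np.float64(-65.56), 'cen': array([0.4723, 0.3538]), 'L': np.float64(0.1192), 'W': np.float64(0.0247), 'zmed': np.float64(0.026)}
otoscope_center {'location': [228.7, 322.7], 'conf': 0.92} [0.4803 0.3382 0.013 ]
otoscope_foot {'location': [100.1, 318.4], 'conf': 0.63} [0.444  0.4147 0.    ]
tool shift cm [-0.1  -0.1   5.38] turn rad -0.003 now yaw 113.34 pos [0.4814 0.3402 0.0743] j [ 0.62  0.54 -0.02  1.01 -0.    1.78]
```

Request:
arm_command:
  translation:
    - [-0.1,-0.1,2.5]
    - [-0.1,-0.1,4.5]
    - [-0.1,-0.1,5.4]
    - [-0.1,-0.1,5.4]
    - [-0.1,-0.1,5.4]
  turn: [-0.018,-0.018,-0.018,-0.018,-0.018]
  hand: [0,0,0,0,0]

```text
clock: 15.02
eef_pos: [0.48, 0.3393, 0.0197]
tool_rot: [0.541, 0.841, 0.001, 0.0]
ft_force: [0.0, -0.3, 0.5]
grip_width: 0.0849
```

Request:
arm_command:
  translation:
    - [0,0,0]
    - [0,0,0]
    - [0,0,0]
    - [0,0,0]
    - [0,0,0]
  turn: [0,0,0,0,0]
  hand: [1,1,1,1,1]

```text
clock: 15.43
eef_pos: [0.4794, 0.3391, 0.0188]
tool_rot: [0.541, 0.841, 0.0, 0.0]
ft_force: [0.1, -1.0, 0.3]
grip_width: 0.0254
```

Request:
arm_command:
  translation:
    - [0,0,0]
    - [0,0,0]
    - [0,0,0]
    - [0,0,0]
    - [0,0,0]
  turn: [0,0,0,0,0]
  hand: [1,1,1,1,1]

```text
clock: 15.85
eef_pos: [0.4794, 0.3392, 0.0191]
tool_rot: [0.541, 0.841, 0.001, 0.0]
ft_force: [-1.6, -1.0, 6.2]
grip_width: 0.0226
```

Request:
arm_command:
  translation:
    - [0,0,-2]
    - [0,0,-6]
    - [0,0,-10]
    - [0,0,-14]
    - [0,0,-18]
  turn: [0,0,0,0,0]
  hand: [1,1,1,1,1]

```text
clock: 16.27
eef_pos: [0.4783, 0.3383, 0.1989]
tool_rot: [0.541, 0.841, -0.001, -0.0]
ft_force: [0.3, 1.6, -3.1]
grip_width: 0.023
```

Run:
```python
from b import *
o=get_obs(); print(o["ft_force"],o["ft_torque"],o["grip_width"])
p,d=camera("wrist"); ci=camera_info("wrist"); cv2.imwrite("pics/w10.png",p[:,:,::-1])
z=o["eef_pos"][2]
for q in spot_point("wrist","otoscope_foot")[:1]: 
    w=world(ci,q["location"],z=z-.020); print(q,w.round(4),"dist",np.linalg.norm(w[:2]-o["eef_pos"][:2]))
# brown lane from w7 (wrist pose then: get pts from top0, scene0)
for cam in("top","scene"):
    ci=camera_info(cam); im=cv2.imread(f"pics/{cam}0.png"); m=cv2.inRange(cv2.cvtColor(im,cv2.COLOR_BGR2HSV),(8,90,30),(28,255,220))>0
    r,c=np.nonzero(m); P=bframe(onplane(ci,m,np.array([.688,-.1235,.083]))); P=P[(abs(P[:,0])<.13)&(abs(P[:,1])<.09)]
    print(cam,len(P),"y",np.percentile(P[:,1],[3,50,97]).round(4),"x",np.percentile(P[:,0],[1,99]).round(4))
C=bframe(onplane(camera_info("scene"),stripes(cv2.imread("pics/scene0.png"),None)["blue"][0][0],np.array([.688,-.1235,.083]))); print("blue y",np.percentile(C[:,1],[3,50,97]).round(4))
delta([.66,-.16,.20],191.2)
```

```text
[ 0.3336603   1.57374563 -3.11122174] [ 0.02047817 -0.09530351  0.00938502] 0.02298487642757044
{'location': [96.6, 319.3], 'conf': 0.75} [0.4478 0.4181 0.1789] dist 0.08544701846078702
top 889 y [-0.0632 -0.0427 -0.0225] x [-0.0867  0.1117]
scene 1131 y [-0.063  -0.0418 -0.0198] x [-0.0882  0.1101]Traceback (most recent call last):
  File "<stdin>", line 12, in <module>
  File "b.py", line 4, in stripes
    hsv=cv2.cvtColor(img,cv2.COLOR_BGR2HSV); M=np.linalg.inv(np.array(ci["world_to_cam"])); out={}
                                                                      ~~^^^^^^^^^^^^^^^^
TypeError: 'NoneType' object is not subscriptable
```

Request:
arm_command:
  translation:
    - [-3.9,-0.1,-0.3]
    - [-7.8,-0.2,-0.6]
    - [-11.7,-0.3,-0.9]
    - [-15.6,-0.3,-1.0]
    - [-19.5,-0.4,-1.0]
  turn: [-0.12,-0.24,-0.36,-0.48,-0.6]
  hand: [1,1,1,1,1]

```text
clock: 16.78
eef_pos: [0.555, 0.1611, 0.2069]
tool_rot: [0.272, 0.962, -0.001, -0.001]
ft_force: [0.5, 0.0, -1.5]
grip_width: 0.0225
```

Request:
arm_command:
  translation:
    - [-3.2,-2.3,0]
    - [-6.3,-4.5,0]
    - [-9.5,-6.8,0]
    - [-12.6,-9.0,0]
    - [-15.8,-11.3,0]
  turn: [-0.12,-0.24,-0.36,-0.48,-0.6]
  hand: [1,1,1,1,1]

```text
clock: 17.2
eef_pos: [0.6289, -0.0187, 0.2063]
tool_rot: [-0.024, 1.0, 0.0, -0.002]
ft_force: [0.6, -0.5, -2.0]
grip_width: 0.0228
```

Request:
arm_command:
  translation:
    - [-1.3,-3.7,0]
    - [-2.6,-7.4,0]
    - [-4.0,-11.1,0]
    - [-5.4,-14.0,0]
    - [-5.4,-15.0,0]
  turn: [-0.12,-0.14,-0.14,-0.14,-0.14]
  hand: [1,1,1,1,1]

```text
clock: 17.62
eef_pos: [0.6902, -0.1697, 0.2042]
tool_rot: [-0.088, 0.996, -0.0, -0.002]
ft_force: [-0.4, 0.3, -3.2]
grip_width: 0.0226
```

Run:
```python
from b import *
o=get_obs(); print(o["ft_force"],o["grip_width"])
p,d=camera("wrist"); ci=camera_info("wrist"); cv2.imwrite("pics/w11.png",p[:,:,::-1]); C=cloud(ci,d)
o=get_obs(); z=o["eef_pos"][2]
P=C[(d>0)&(C[:,:,2]>z-.03)&(C[:,:,2]<z+.03)&(abs(C[:,:,1]+.17)<.05)&(C[:,:,0]<.68)&(C[:,:,0]>.55)]; print(len(P),axis(P),"top above tcp",(np.percentile(P[:,2],[50,90])-z).round(4))
for q in spot_point("wrist","otoscope_foot")[:1]: 
    w=world(ci,q["location"],z=z-.020); print(q,w.round(4),"dist",np.linalg.norm(w[:2]-o["eef_pos"][:2]))
delta([.694,-.166,.15],191.2)
```

```text
[-0.44493439  0.25039612 -3.16292479] 0.022606312730405333
9692 {'yaw': np.float64(18.07), 'cen': array([ 0.6459, -0.1735]), 'L': np.float64(0.0793), 'W': np.float64(0.0371), 'zmed': np.float64(0.2113)} top above tcp [0.007 0.009]
{'location': [98.6, 317.2], 'conf': 0.82} [ 0.608  -0.1851  0.1843] dist 0.08252513986208025
tool shift cm [-0.57  0.01  5.49] turn rad -0.018 now yaw -169.81 pos [ 0.6887 -0.1671  0.2049] j [-0.24  0.7   0.63  1.5  -0.   -0.42]
```

View pics/w11.png

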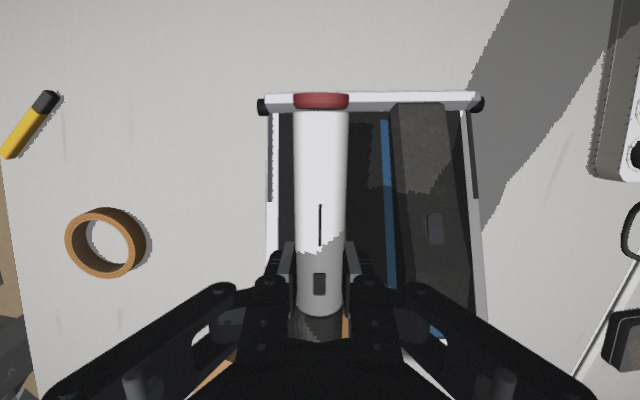

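Request:
arm_command:
  translation:
    - [-0.5,0,2.0]
    - [-0.5,0,4.0]
    - [-0.5,0,5.0]
    - [-0.5,0,5.8]
    - [-0.5,0,5.8]
  turn: [-0.018,-0.018,-0.018,-0.018,-0.018]
  hand: [1,1,1,1,1]

```text
clock: 18.13
eef_pos: [0.6928, -0.1618, 0.1477]
tool_rot: [-0.101, 0.995, 0.001, -0.002]
ft_force: [-0.6, 0.2, -1.4]
grip_width: 0.0229
```

Request:
arm_command:
  translation:
    - [0,0,0.3]
    - [0,0,0.6]
    - [0,0,0.9]
    - [0,0,1.2]
    - [0,0,1.2]
  turn: [0,0,0,0,0]
  hand: [1,1,1,1,1]

```text
clock: 18.55
eef_pos: [0.6942, -0.1636, 0.138]
tool_rot: [-0.1, 0.995, 0.0, -0.0]
ft_force: [-0.1, -0.2, -2.6]
grip_width: 0.0224
```

Request:
arm_command:
  translation:
    - [0,0,0.3]
    - [-0.05,0,0.6]
    - [-0.05,0,0.9]
    - [-0.1,0,1.2]
    - [-0.1,0,1.2]
  turn: [0,0,0,0,0]
  hand: [1,1,1,1,1]

```text
clock: 18.97
eef_pos: [0.6953, -0.1636, 0.1267]
tool_rot: [-0.1, 0.995, -0.0, 0.0]
ft_force: [-4.0, -1.0, 4.7]
grip_width: 0.0228
```

Request:
arm_command:
  translation:
    - [0,0,-0.8]
    - [0,-0.2,-0.8]
    - [0,-0.2,-0.4]
    - [0,-0.2,0.0]
    - [0,-0.2,0.3]
  turn: [0,0,0,0,0]
  hand: [1,1,1,1,1]

```text
clock: 19.38
eef_pos: [0.6964, -0.1661, 0.1237]
tool_rot: [-0.099, 0.995, -0.001, 0.001]
ft_force: [-2.3, -3.6, 2.3]
grip_width: 0.0226
```

Request:
arm_command:
  translation:
    - [0,0,0.3]
    - [-0.05,0,0.6]
    - [-0.05,0,0.9]
    - [-0.1,0,1.2]
    - [-0.1,0,1.2]
  turn: [0,0,0,0,0]
  hand: [1,1,1,1,1]

```text
clock: 19.8
eef_pos: [0.6952, -0.1658, 0.11]
tool_rot: [-0.099, 0.995, -0.0, -0.002]
ft_force: [-5.4, -2.4, 3.2]
grip_width: 0.0228
```

Run:
```python
from b import *
print(get_obs()["ft_force"].round(1),get_obs()["eef_pos"].round(4))
B,p=prof(yl=(-.05,-.035)); cv2.imwrite("pics/w12.png",p[:,:,::-1])
```

```text
[-5.4 -2.4  3.2] [ 0.6952 -0.1658  0.11  ]
board z -0.0022 face pts {-0.096: 36, -0.095: 166, -0.094: 37} top slope deg -9.23 z at -.03 0.0395
foot end x None
```

Request:
arm_command:
  translation:
    - [0,0,0.2]
    - [0,0,0.4]
    - [0,0,0.5]
    - [0,0,0.5]
  turn: [0,0,0,0]
  hand: [1,1,1,1]

```text
clock: 20.18
eef_pos: [0.6952, -0.1661, 0.1067]
tool_rot: [-0.099, 0.995, -0.0, -0.001]
ft_force: [-6.3, -3.8, 7.0]
grip_width: 0.023
```

Run:
```python
from b import *
print(get_obs()["ft_force"].round(1),get_obs()["eef_pos"].round(4))
B,p=prof(yl=(-.05,-.035)); cv2.imwrite("pics/w12.png",p[:,:,::-1])
```

```text
[-6.3 -3.8  7. ] [ 0.6952 -0.1661  0.1067]
board z -0.0022 face pts {-0.096: 44, -0.095: 166, -0.094: 43} top slope deg -6.24 z at -.03 0.0343
foot end x None
```

Request:
arm_command:
  translation:
    - [0,0,0.2]
    - [0,0,0.3]
    - [0,0,0.4]
    - [0,0,0.4]
  turn: [0,0,0,0]
  hand: [1,1,1,1]

```text
clock: 20.57
eef_pos: [0.695, -0.1661, 0.1025]
tool_rot: [-0.099, 0.995, -0.0, -0.002]
ft_force: [-8.3, -3.5, 7.1]
grip_width: 0.0228
```

Run:
```python
from b import *
print(get_obs()["ft_force"].round(1),get_obs()["eef_pos"].round(4))
B,p=prof(yl=(-.05,-.035)); cv2.imwrite("pics/w12.png",p[:,:,::-1])
```

```text
[-8.3 -3.5  7.1] [ 0.695  -0.1661  0.1025]
board z -0.0022 face pts {-0.096: 42, -0.095: 181, -0.094: 49} top slope deg -2.1 z at -.03 0.0279
foot end x [-0.0746 -0.0739]
```

Request:
arm_command:
  translation:
    - [0,0,0.1]
    - [0,0,0.2]
    - [0,0,0.25]
    - [0,0,0.25]
  turn: [0,0,0,0]
  hand: [1,1,1,1]

```text
clock: 20.95
eef_pos: [0.695, -0.1662, 0.1013]
tool_rot: [-0.099, 0.995, -0.001, -0.001]
ft_force: [-7.9, -3.7, 10.9]
grip_width: 0.0227
```

Run:
```python
from b import *
print(get_obs()["ft_force"].round(1),get_obs()["eef_pos"].round(4))
B,p=prof(yl=(-.05,-.035)); cv2.imwrite("pics/w12.png",p[:,:,::-1])
s=B[(B[:,1]>-.075)&(B[:,1]<-.015)&(B[:,2]>.012)&(B[:,2]<.04)&(B[:,0]>-.09)&(B[:,0]<.0)]; print(axis(s),np.percentile(s[:,0],[.2,1]))
```

```text
[-7.9 -3.7 10.9] [ 0.695  -0.1662  0.1013]
board z -0.0022 face pts {-0.096: 43, -0.095: 175, -0.094: 58} top slope deg -0.84 z at -.03 0.026000000000000002
foot end x [-0.0753 -0.0746]
{'yaw': np.float64(-0.25), 'cen': array([-0.0376, -0.043 ]), 'L': np.float64(0.0746), 'W': np.float64(0.0422), 'zmed': np.float64(0.023)} [-0.07539433 -0.07452669]
```

Request:
arm_command:
  translation:
    - [0,0,-0.25]
    - [0.5,0,-0.03]
    - [1.0,0,0.2]
    - [1.37,0,0.36]
    - [1.37,0,0.36]
  turn: [0,0,0,0,0]
  hand: [1,1,1,1,1]

```text
clock: 21.42
eef_pos: [0.684, -0.1674, 0.0967]
tool_rot: [-0.1, 0.995, 0.0, 0.002]
ft_force: [0.9, -0.4, 5.0]
grip_width: 0.0231
```

Run:
```python
from b import *
print(get_obs()["ft_force"].round(1),get_obs()["eef_pos"].round(4))
B,p=prof(yl=(-.05,-.035)); cv2.imwrite("pics/w13.png",p[:,:,::-1])
s=B[(B[:,1]>-.06)&(B[:,1]<-.025)&(B[:,2]>.012)&(B[:,2]<.04)&(B[:,0]>-.094)&(B[:,0]<-.02)]; print(axis(s),np.percentile(s[:,0],[.2,1]))
```

```text
[ 0.9 -0.4  5. ] [ 0.684  -0.1674  0.0967]
board z -0.0022 face pts {-0.096: 46, -0.095: 108} top slope deg -1.38 z at -.03 0.0262
foot end x [-0.0869 -0.0858]
{'yaw': np.float64(-0.38), 'cen': array([-0.0536, -0.0422]), 'L': np.float64(0.0662), 'W': np.float64(0.0239), 'zmed': np.float64(0.0237)} [-0.08706321 -0.08645999]
```

Request:
arm_command:
  translation:
    - [0,0,-0.1]
    - [0.2,0,-0.02]
    - [0.35,0,0.06]
    - [0.35,0,0.06]
  turn: [0,0,0,0]
  hand: [1,1,1,1]

```text
clock: 21.8
eef_pos: [0.6798, -0.1683, 0.0953]
tool_rot: [-0.1, 0.995, 0.0, -0.0]
ft_force: [0.7, 0.4, 3.0]
grip_width: 0.0229
```

Run:
```python
from b import *
print(get_obs()["ft_force"].round(1),get_obs()["eef_pos"].round(4))
B,p=prof(yl=(-.05,-.035)); cv2.imwrite("pics/w13.png",p[:,:,::-1])
s=B[(B[:,1]>-.06)&(B[:,1]<-.025)&(B[:,2]>.0215)&(B[:,2]<.04)&(B[:,0]>-.1)&(B[:,0]<-.02)]; print(axis(s),np.percentile(s[:,0],[.2,1]))
```

```text
[0.7 0.4 3. ] [ 0.6798 -0.1683  0.0953]
board z -0.0022 face pts {} top slope deg -1.73 z at -.03 0.026600000000000002
foot end x [-0.0878 -0.0868]
{'yaw': np.float64(-0.39), 'cen': array([-0.0558, -0.0423]), 'L': np.float64(0.0709), 'W': np.float64(0.0197), 'zmed': np.float64(0.0248)} [-0.09172727 -0.09105795]
```

Request:
arm_command:
  translation:
    - [0.1,0,0.06]
    - [0.2,0,0.12]
    - [0.25,0,0.15]
    - [0.25,0,0.15]
  turn: [0,0,0,0]
  hand: [1,1,1,1]

```text
clock: 22.18
eef_pos: [0.6775, -0.1691, 0.0941]
tool_rot: [-0.1, 0.995, 0.0, 0.0]
ft_force: [1.7, 0.6, 4.3]
grip_width: 0.0226
```

Request:
arm_command:
  translation:
    - [0.05,0,0.02]
    - [0.1,0,0.05]
    - [0.1,0,0.05]
  turn: [0,0,0]
  hand: [1,1,1]

```text
clock: 22.43
eef_pos: [0.6773, -0.1691, 0.0941]
tool_rot: [-0.1, 0.995, -0.0, 0.001]
ft_force: [4.8, 1.4, 4.9]
grip_width: 0.0229
```

Request:
arm_command:
  translation:
    - [0,0,0.1]
    - [0,0,0.2]
    - [0,0,0.25]
    - [0,0,0.25]
  turn: [0,0,0,0]
  hand: [1,1,1,1]

```text
clock: 22.77
eef_pos: [0.6775, -0.1692, 0.0936]
tool_rot: [-0.1, 0.995, -0.0, 0.002]
ft_force: [1.2, 3.7, 11.4]
grip_width: 0.0224
```

Run:
```python
from b import *
print(get_obs()["ft_force"].round(1),get_obs()["eef_pos"].round(4))
B,p=prof(yl=(-.05,-.035)); cv2.imwrite("pics/w13.png",p[40:340,170:470,::-1])
s=B[(B[:,1]>-.06)&(B[:,1]<-.025)&(B[:,2]>.0215)&(B[:,2]<.04)&(B[:,0]>-.1)&(B[:,0]<-.02)]; print(axis(s),np.percentile(s[:,0],[.2,1]))
```

```text
[ 1.2  3.7 11.4] [ 0.6775 -0.1692  0.0936]
board z -0.0022 face pts {} top slope deg -1.22 z at -.03 0.026000000000000002
foot end x [-0.0869 -0.0858]
{'yaw': np.float64(0.09), 'cen': array([-0.0572, -0.0426]), 'L': np.float64(0.0739), 'W': np.float64(0.0303), 'zmed': np.float64(0.0242)} [-0.09467398 -0.09387077]
```

View pics/w13.png

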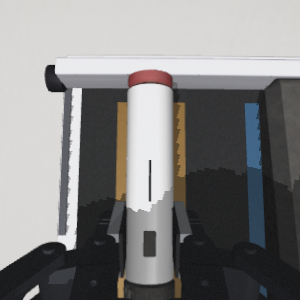

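Request:
arm_command:
  translation:
    - [0,0,-0.1]
    - [0,0,-0.1]
    - [0,0,-0.1]
    - [0,0,-0.1]
    - [0,0,-0.1]
  turn: [0,0,0,0,0]
  hand: [1,0.45,0.45,0.45,0.45]

```text
clock: 23.23
eef_pos: [0.6747, -0.1694, 0.0902]
tool_rot: [-0.1, 0.995, 0.0, -0.002]
ft_force: [-0.1, 0.8, -0.0]
grip_width: 0.0466
```

Request:
arm_command:
  translation:
    - [0,0,-1.0]
    - [0,0,-4]
    - [0,0,-8]
    - [0,0,-12]
    - [0,0,-14]
  turn: [0,0,0,0,0]
  hand: [0.45,0.45,0.45,0.45,0.45]

```text
clock: 23.65
eef_pos: [0.6776, -0.1698, 0.2386]
tool_rot: [-0.1, 0.995, -0.001, 0.003]
ft_force: [0.4, -0.8, 1.1]
grip_width: 0.0468
```

Run:
```python
from b import *
o=get_obs(); print(o["ft_force"].round(1),o["eef_pos"].round(4),o["grip_width"])
B,p=prof(yl=(-.05,-.035)); cv2.imwrite("pics/w14.png",p[:,:,::-1])
for nm,a,b,zl in(("oto",-.07,-.015,.015),("scan",.005,.09,.016)):
    s=B[(B[:,1]>a)&(B[:,1]<b)&(B[:,2]>zl)&(B[:,2]<.05)&(B[:,0]>-.088)&(B[:,0]<.04)]; print(nm,axis(s))
    for x in np.arange(-.095,.1,.02):
        q=B[(B[:,0]>x)&(B[:,0]<x+.01)&(abs(B[:,1]-(a+b)/2)<.006)&(B[:,2]>.01)&(B[:,2]<.06)]
        if len(q)>4: print(round(x,3),np.median(q[:,2]).round(4),end="; ")
    print()
```

```text
[ 0.4 -0.8  1.1] [ 0.6776 -0.1698  0.2386] 0.04677773331574227
board z -0.0021 face pts {} top slope deg -0.94 z at -.03 0.025500000000000002
foot end x [-0.0877 -0.0863]
oto {'yaw': np.float64(0.06), 'cen': array([-0.0241, -0.0435]), 'L': np.float64(0.125), 'W': np.float64(0.0234), 'zmed': np.float64(0.0226)}
-0.095 0.0243; -0.075 0.0243; -0.055 0.0242; -0.035 0.0237; -0.015 0.0239; 0.005 0.0233; 0.025 0.0234; 0.045 0.0204; 0.065 0.0171; 
scan {'yaw': np.float64(-0.61), 'cen': array([-0.0238,  0.0437]), 'L': np.float64(0.1261), 'W': np.float64(0.0485), 'zmed': np.float64(0.0265)}
-0.095 0.0205; -0.075 0.0226; -0.055 0.0244; -0.035 0.026; -0.015 0.0278; 0.005 0.0351; 0.025 0.0355; 0.045 0.0394; 0.065 0.0345;
```

View pics/w14.png

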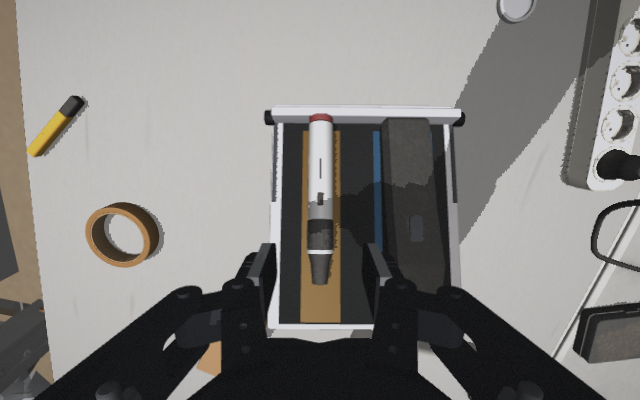

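```bash
python3 -c "
from workcell import *
print(job_done(), get_obs()['clock'])"
```

```text
the job is handed in; nothing more can be done
the job is handed in; nothing more can be done
```

I placed the scanner first, then the otoscope handle, and handed the job in at about 24 s of the 72 s. For each one I laid it flat on the slope while still holding it. I then slid it down until the ledge pushed back with about 5 N, and let go. The highest force I read was about 21 N.

**Last checks, from the wrist camera after release:**

| | Lower end | Angle to stripe | Offset from stripe middle | Lying flat |
|---|---|---|---|---|
| Scanner | plain handle end at the ledge | about 0 to 0.6° | about 1.5 mm | heights match its given shape |
| Otoscope handle | red cap at the ledge | about 0.1° | about 1 mm | within about 1° |

- **Ledge:** the camera put its upslope face at about board x = -0.095, and the scanner's touch agreed to within 1 mm.
- **Disagreements:** two readings of the scanner's angle differed slightly (0.0° just after placing it, -0.6° at the end). The otoscope's top line gave -0.9° in one fit and about -0.4° from separate height readings. Both are within what I expect from the depth camera.
- **Bystanders:** the arm never went near the instrument head or the lens ring. I did not measure their positions again at the end.

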